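# Unlock a camera-back carrier from its docking base and hold it up level

### The job

I need to get at the docking base: unlock the carrier plate that holds the two camera backs by pressing its sprung bar knob down and, keeping it pressed, turning it anticlockwise (seen from above) as far as it goes, then lift the carrier straight off by that knob. The boards are not screwed down yet, so keep the carrier level all the way, with both camera backs in their nests, and do not disturb the electric screwdriver, the tweezers or the white cup beside it. Finish while still holding the carrier by its knob, steady and level in the air, roughly 10 cm above the base; do not put it down.

Things in the scene. Friction and masses are not known exactly. Their poses are not given: they have to be found in the camera images.
- base: Steel docking base, 120 x 150 x 32 mm (x, y, z), screwed to the bench by four ears that reach 26 mm beyond its sides at +x and -x. Origin: centre of its underside; z up. Its top has a keyhole slot for the lock and two upright dowels, 8 mm thick and 7 mm tall, at x = +48 and -48 mm.
- carrier: Grey plate, 120 x 228 x 8 mm (x, y, z), on the base with axes alike. Origin: centre of its underside, 32 mm above the bench at the start. Two holes fit over the dowels (1.5 mm wider): it comes off straight up. At either end four black blocks, 8 mm tall, form a nest for a camera back; the bar knob stands in the middle. Laden about 0.6 kg, balanced about the knob.
- knob_grip (a point): Grip point on the knob's axis, 48 mm above the carrier's underside (80 mm above the bench) when locked. The knob: a black bar 48 mm long (this point's y), 14 thick (its x), 34 tall, its top 12 mm above this point, on a flange 40 mm across whose top is 22 mm below it. The point turns with it; locked, the bar lies along the carrier's y. Nest blocks begin 37 mm, camera shells 43 mm from the axis.
- lock_press (a joint): How far the knob is pressed down (m): about 0 when locked, 0.010 at the bottom stop, -0.002 when unlocked and sprung up. A spring pushes it up with about 5 N at 0 and 10 N at the bottom. A detent keeps it from turning unless pressed by more than 6 mm; press 8 to 9.5 mm and keep it there while turning.
- lock_turn (a joint): Turn of the knob (rad), growing anticlockwise seen from above: 0 locked, 1.2 at the stop, where its cross pin lines up with the keyhole: let up, the knob springs up and the carrier is free. Short of that the pin holds or catches.
- nest_left (a point): Centre of the nest at the carrier's +y end (y = +72 mm), on the plate's upper face.
- nest_right (a point): Centre of the nest at the carrier's -y end (y = -72 mm), on the plate's upper face.
- camera_left_mid (a point): Middle of the underside of the camera back in the nest at the carrier's +y end.
- camera_right_mid (a point): Middle of the underside of the camera back in the nest at the carrier's -y end.
- camera_left: Camera back in the +y nest: white moulded shell, 65 x 57 x 20 mm, with boards on brass pillars up to 45 mm and short leads, 115 g, lying loose between the nest blocks. Origin on the underside, 18 mm beside the shell's middle.
- camera_right: The same camera back in the -y nest, turned half round.
- screwdriver: Black electric screwdriver, 270 mm long, 46 mm tall, lying by along its own y; leave it alone. Origin: middle of its underside.
- tweezers: Steel tweezers, 124 mm long, lying by along their own y; leave them alone. Origin: middle of the underside.
- cup: Ribbed white cup with cable ends, about 70 mm across and 44 mm tall, standing by; leave it alone. Origin: centre of its underside.
Things that resemble listed ones, but are neither listed nor needed, are in the scene too. Leave any green look-alike of the camera_right alone. Leave any red look-alike of the camera_left alone.

How it is judged:
By the outcome, as a careful person would: the job done as asked, in the order asked, and still so for the second after the job is handed in, while the arm keeps its last pose, push and grip.
It also fails if it takes over 42 s, if anything falls off the work surface, if the arm or the gripper's body presses on something with over 40 N, if the wrist force passes 120 N, or if a joint passes its speed limit or range.

### The arm

A 6-joint arm with a two-finger parallel gripper is mounted at the origin on a cart in front of the work surface, level with it; the furniture and walls round the work are solid. World frame = base frame: x ahead of the robot, y to its left, z up, the work surface at z = 0. Lengths are in mm, angles in degrees, forces in N, time in s.
With the tool pointing down it reaches from about 325 to 925 mm from the base axis. Payload 3.1 kg.
Tool frame: the origin (TCP) lies where the fingers leave the gripper's body, on its centre line; the fingertips stand 73 mm ahead of it and the grasp point (between the pads) lies 54 mm ahead of it; y points along the fingers, z is the direction in which the jaws open and shut, and the axes are right-handed (so a half turn about y gives the same grasp; the last joint's range is limited). The gripper opens to 85 mm and grips with 20 to 120 N. Pads are 22 mm wide; open, the fingers measure 114 mm over their backs; the gripper's body (76 mm by 85 mm) begins 54 mm behind the grasp point. The pads swing forward as they close: fully open they stand 13 mm farther back than shut.
Start: joints at [-72.376, 12.427, 92.441, -0, 75.132, -6.429], TCP at [254.758, -570.735, 303.9] pointing down, gripper open.
Joint ranges: [-157.48, 157.48], [-44.54, 120.13], [17.64, 146.25], [-64.5, 244.5], [7.68, 150.69], [-147.95, 147.95]. Speed limits (degrees/s): [159.86, 159.86, 180, 180, 180, 180].

### API

Orientations are given as a 3x3 rotation matrix whose columns are the frame's x, y, z axes.
In Python, from bench import telemetry, vision, env, finder gives the robot as it stands.
- The arm moves only by the shell command python3 -m creep 'ROWS' [FORCE]. ROWS is JSON, a list of rows, each an object with "gripper": the closure in counts, from 0 (fully open) to 255 (shut); "delta_pos": the shift along the tool's x, y, z in mm, a list of three; "turn": the turn about the tool's y in degrees. In form: [{"gripper": gripper, "delta_pos": [x, y, z], "turn": turn}, ...]. A call has 1 to 10 rows; each row is the pose to reach, as a shift and turn from the pose commanded when the call began, along the tool's axes at that moment; what a row does not reach only later rows make up. A row lasts 1/12 s, in which the tool goes at most 41.7 mm and 7.16 degrees, less where a joint would pass 70% of its speed; a pose out of reach is approached as far as the arm can. A call with a gripper value outside its range is refused whole. The fingers move at their own pace and stop on an object; FORCE is the grip in N (left out, the last holds). Time passes only in rows, so rows that repeat a pose let the fingers close. It gives the time, the measured TCP pose, the force and the opening at its end, in the units of the state.
- telemetry.state(): the state, without advancing time (a new reading comes with each control period).
- vision.camera(name): name is "side" or "top" or "wrist"; returns a dict with "pixels" (480x640x3 uint8, red, green, blue), "fx", "fy", "cx", "cy" (pixels), "extrinsics" (4x4, takes a point from world to camera coordinates). Camera axes: x right, y down, z forward; pixel columns grow to the right and rows downward; lengths in mm; the calibration is good to about 2 mm. A picture is of the moment at which its call begins. There is no depth.
- env.job_done(): hands the job in, once; it reports no verdict.
Trained networks look in a picture, given as the dict that the camera call returned (one of the last four; its "shot" number tells which), for a name from the list of things; names that differ only in an ending like _2 or _b are one class to them, and where a whole thing is asked for, a point or a joint stands for the part that bears it (a point fixed in the world has none). Each returns a list of dicts, best first, with "confidence" (0 to 1); they miss things now and then, are a little off and sometimes report something else, mostly with a low value. They report only what shows in the picture. A call takes as long as a camera call. They do not tell look-alikes from the thing itself.
- finder.recognise(picture, target): "box" ([left, top, right, bottom] in pixels, round what is visible of it).
- finder.regions_of(picture, target): "mask" (480x640 bool, what is visible of it) and "box" ([left, top, right, bottom] in pixels, round what is visible of it).
- finder.place_of(picture, target): "uv" ([column, row] in pixels: a listed point, or the origin of a listed thing).
The state is a dict: "t": time; "joint_pos": joint angles; "joint_vel": joint speeds; "joint_torque": joint torques, N m; "position": TCP position; "ee_rot": TCP orientation; "wrist_force": force on the tool from outside, world axes, zero at the start; "ft_torque": the same for the moment, N m; "width": opening from 0.0 (shut) to 1.0 (fully open).
Only numpy, scipy, OpenCV 4.12 (cv2) and the standard library are available. Lean on these libraries where they do the work, as an engineer would, in place of code of your own. Each camera call takes 0.05 s, during which the arm holds its last target.

## Working session

There is one attempt and no reset: what is moved stays moved. The work goes in short steps, Python scripts to look and compute and a shell command to move; the robot and the scene stay as the last step left them, time stands still between calls to the robot, and variables do not carry over. Pictures are saved under pics/ and viewed, and the job is handed in when it is done.

```bash
mkdir -p pics; ls; cat > h.py <<'E'
import numpy as np, cv2
from bench import telemetry, vision, env, finder
def save(p,n): cv2.imwrite('pics/'+n+'.png', cv2.cvtColor(p['pixels'],cv2.COLOR_RGB2BGR))
def ray(p,uv):
    E=np.array(p['extrinsics']);R=E[:3,:3];t=E[:3,3]
    d=R.T@np.array([(uv[0]-p['cx'])/p['fx'],(uv[1]-p['cy'])/p['fy'],1]);return -R.T@t,d
def atz(p,uv,z):
    o,d=ray(p,uv);return o+d*(z-o[2])/d[2]
def proj(p,X):
    E=np.array(p['extrinsics']);c=E[:3,:3]@np.array(X)+E[:3,3]
    return np.array([p['fx']*c[0]/c[2]+p['cx'],p['fy']*c[1]/c[2]+p['cy']])
def tri(obs):
    A=np.zeros((3,3));b=np.zeros(3)
    for p,uv in obs:
        o,d=ray(p,uv);d=d/np.linalg.norm(d);M=np.eye(3)-np.outer(d,d);A+=M;b+=M@o
    return np.linalg.solve(A,b)
E
python3 - <<'E'
from h import *
s=telemetry.state();print(s['t'],s['position'],s['ee_rot'],s['wrist_force'],s['width'])
P={}
for n in ['side','top']:
    p=vision.camera(n);save(p,n+'0');P[n]=p
    for t in ['knob_grip','nest_left','nest_right','camera_left_mid','camera_right_mid']:
        r=finder.place_of(p,t);print(n,t,[(np.round(q['uv'],1).tolist(),round(q['confidence'],2)) for q in r[:4]])
        for q in r[:2]: print('  ',atz(p,q['uv'],80 if 'knob' in t else 40).round(1))
E
```

```text
pics
0.0 [ 254.56606942 -570.10066564  302.56737868] [[-9.13176013e-01 -7.15096690e-04  4.07564789e-01]
 [-4.07565326e-01  2.26939880e-03 -9.13173234e-01]
 [-2.71919888e-04 -9.99997169e-01 -2.36380917e-03]] [-0.28882515 -0.42647534 -0.29121677] 0.999826092191483
side knob_grip [([365.3, 235.0], 0.87)]
   [ 486.3 -294.7   80. ]
side nest_left [([380.1, 265.9], 0.83)]
   [ 461.7 -236.8   40. ]
side nest_right [([348.0, 234.2], 0.64)]
   [ 515.1 -387.4   40. ]
side camera_left_mid [([384.5, 319.0], 0.7), ([380.8, 262.5], 0.58), ([307.3, 227.8], 0.32)]
   [475.5 -51.   40. ]
   [ 458.7 -251.    40. ]
side camera_right_mid [([351.4, 235.2], 0.84), ([375.0, 226.5], 0.7)]
   [ 508.  -381.9   40. ]
   [ 451.7 -426.8   40. ]
top knob_grip [([325.7, 280.5], 0.6), ([410.8, 219.5], 0.16)]
   [ 482.1 -307.5   80. ]
   [ 596.8 -478.1   80. ]
top nest_left [([291.6, 292.1], 0.94)]
   [ 464.6 -242.1   40. ]
top nest_right [([361.8, 264.9], 0.86), ([290.6, 302.2], 0.3), ([360.7, 256.0], 0.19)]
   [ 514.9 -383.4   40. ]
   [ 444.9 -239.7   40. ]
top camera_left_mid [([227.0, 293.7], 0.75), ([294.1, 293.4], 0.73), ([323.6, 191.1], 0.5)]
   [ 464.9 -115.9   40. ]
   [ 461.9 -246.9   40. ]
top camera_right_mid [([423.0, 301.0], 0.9), ([353.1, 267.4], 0.7)]
   [ 439.9 -501.6   40. ]
   [ 510.3 -365.7   40. ]
```

View pics/side0.png

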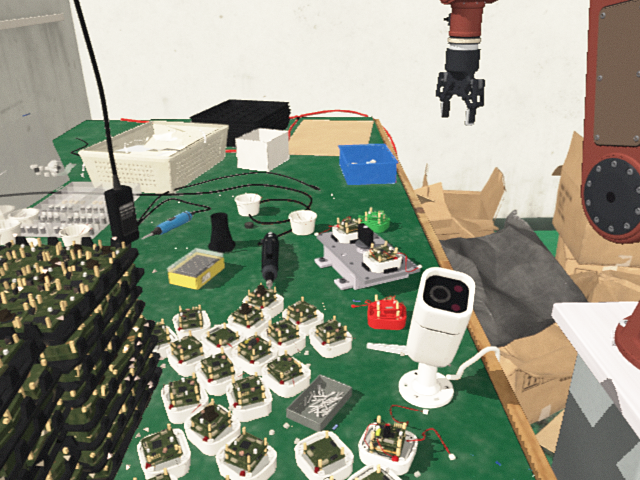

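View pics/top0.png

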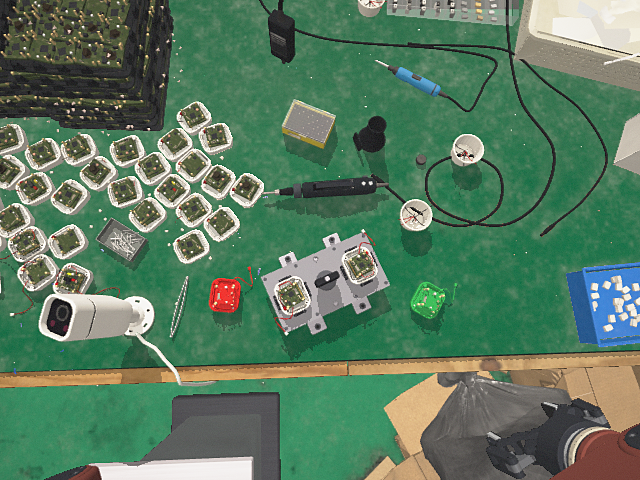

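The top view shows the carrier at about (325,282), with the knob bar in the middle and rotated about 20°. The red (225,295) and green (430,300) look-alikes sit on either side, and the screwdriver, cup and tweezers are clear of it. I'll go to a hover pose first.

```bash
python3 -m creep '[{"gripper":0,"delta_pos":[-40,0,-18],"turn":-7},{"gripper":0,"delta_pos":[-75,0,-34],"turn":-14},{"gripper":0,"delta_pos":[-110,0,-50],"turn":-21},{"gripper":0,"delta_pos":[-145,0,-65],"turn":-28},{"gripper":0,"delta_pos":[-180,0,-81],"turn":-35},{"gripper":0,"delta_pos":[-215,0,-96],"turn":-42},{"gripper":0,"delta_pos":[-250,0,-112],"turn":-49},{"gripper":0,"delta_pos":[-285,0,-127],"turn":-56},{"gripper":0,"delta_pos":[-310,0,-138],"turn":-63},{"gripper":0,"delta_pos":[-318,0,-142],"turn":-70}]'
python3 -m creep '[{"gripper":0,"delta_pos":[0,0,0],"turn":-7},{"gripper":0,"delta_pos":[0,0,0],"turn":-14},{"gripper":0,"delta_pos":[0,0,0],"turn":-15.6},{"gripper":0,"delta_pos":[0,0,0],"turn":-15.6}]'
cat > look.py <<'E'
from h import *
import sys
s=telemetry.state();print(s['t'],s['position'],s['ee_rot'].round(4).tolist() if hasattr(s['ee_rot'],'round') else s['ee_rot'],s['wrist_force'],s['width'],np.round(s['joint_pos'],1))
P={}
for n in ['side','top','wrist']:
    p=vision.camera(n);save(p,n+sys.argv[1]);P[n]=p
    for t in ['knob_grip','nest_left','nest_right']:
        r=finder.place_of(p,t);print(n,t,[(np.round(q['uv'],1).tolist(),round(q['confidence'],2),atz(p,q['uv'],80 if 'knob' in t else 40).round(1).tolist()) for q in r[:2]])
E
python3 look.py 1
```

```text
t: 1.43
position: [489.7, -308.1, 304.2]
ee_rot: [[0.081, 0.002, 0.997], [-0.997, 0.001, 0.081], [-0.001, -1.0, 0.002]]
wrist_force: [-0.1, 0.9, 0.3]
width: 0.997
t: 1.77
position: [487.5, -311.2, 304.0]
ee_rot: [[0.337, 0.0, 0.941], [-0.941, -0.0, 0.337], [0.0, -1.0, 0.0]]
wrist_force: [0.1, 0.4, 0.3]
width: 0.996
1.7667 [ 487.45416396 -311.2237278   303.98851404] [[0.3372, 0.0001, 0.9414], [-0.9414, -0.0001, 0.3372], [0.0002, -1.0, 0.0001]] [0.09275487 0.37657121 0.31665514] 0.9955592277994827 [-39.5   6.8  98.9  -0.   74.3 -59.2]
side knob_grip [([364.0, 232.7], 0.9, [488.0, -305.9, 80.0])]
side nest_left [([380.2, 267.6], 0.76, [462.3, -229.8, 40.0])]
side nest_right [([348.0, 235.4], 0.75, [515.4, -381.2, 40.0])]
top knob_grip [([328.0, 278.0], 0.43, [486.7, -312.0, 80.0])]
top nest_left []
top nest_right [([294.3, 294.6], 0.6, [459.5, -247.3, 40.0])]
wrist knob_grip [([329.5, 217.2], 0.66, [490.6, -310.4, 80.0])]
wrist nest_left []
wrist nest_right []
```

View pics/wrist1.png

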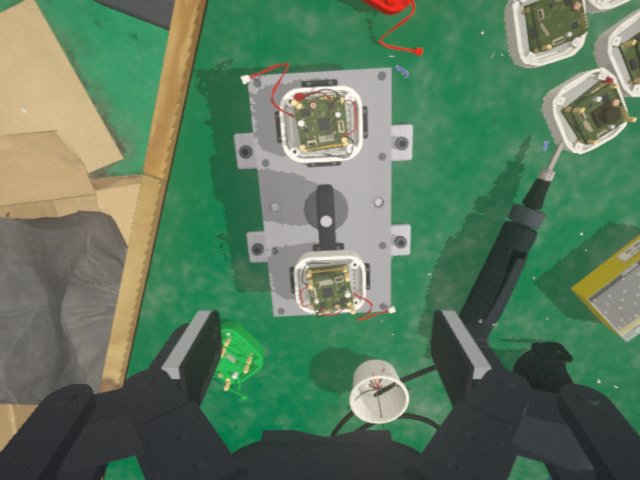

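View pics/top1.png

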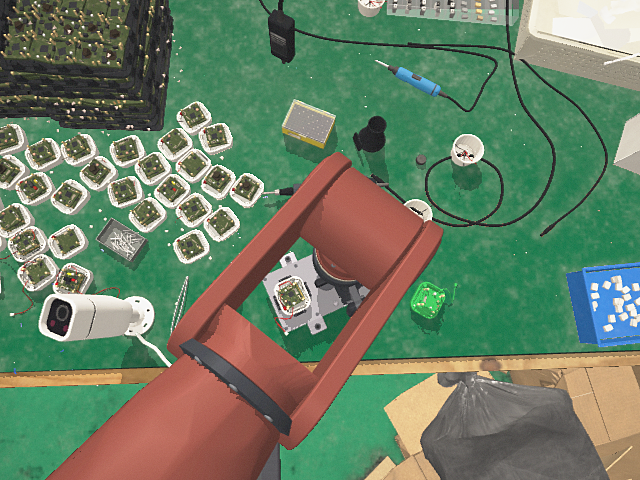

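```bash
python3 - <<'E'
import cv2
i=cv2.imread('pics/wrist1.png')[55:330,225:425]
cv2.imwrite('pics/wz1.png',cv2.resize(i[110:210],None,fx=4,fy=4,interpolation=cv2.INTER_CUBIC))
E
```

```text
(no output)
```

View pics/wz1.png

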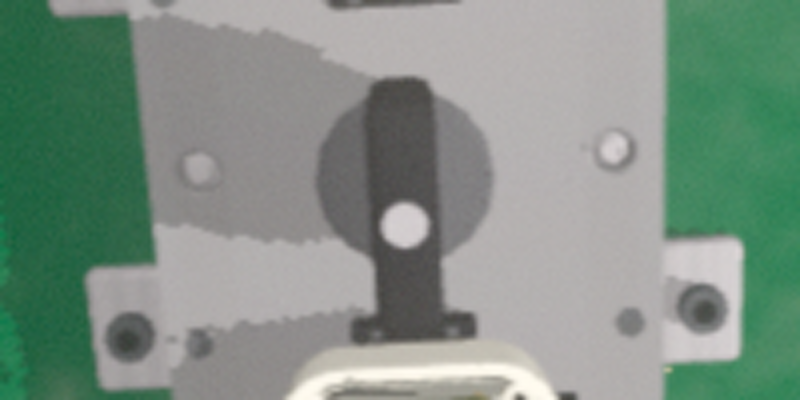

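```bash
python3 - <<'E'
from h import *
p=vision.camera('wrist')
a=atz(p,(274.75,207),39.5);b=atz(p,(378.5,202.5),39.5);print(a,b,(a+b)/2,np.linalg.norm(a-b),np.degrees(np.arctan2(*(b-a)[[1,0]])))
print('dot92',atz(p,(326.25,221.25),92),'flange58',atz(p,(326.25,209.2),58))
print('far end top',atz(p,(225+400/4,165+78/4),92))
t1=atz(p,(225+372/4,165+90/4),92);t2=atz(p,(225+380/4,165+300/4),92);print('edgeL ang',np.degrees(np.arctan2(*(t1-t2)[[1,0]]))-90)
print('ears',[atz(p,(225+u/4,165+v/4),8).round(1) for u,v in[(130,336),(703,306)]])
print(telemetry.state()['position'], 'grasp proj', proj(p,[487.45,-311.2,80]),-np.array(p['extrinsics'])[:3,:3].T@np.array(p['extrinsics'])[:3,3])
E
```

```text
[ 443.4012066 -328.7163626   39.5      ] [ 532.75171232 -292.21262424   39.5       ] [ 488.07645946 -310.46449342   39.5       ] 96.51961349074097 22.22224417174163
dot92 [ 488.09061958 -311.2230734    92.        ] flange58 [ 487.68862448 -310.10611839   58.        ]
far end top [ 477.27940307 -283.85220731   92.        ]
edgeL ang 21.42913639461416
ears [array([ 438. , -387.5,    8. ]), array([ 577.5, -328.6,    8. ])]
[ 487.22782436 -311.49560622  303.891902  ] grasp proj [325.53002318 216.92180481] [ 460.57669259 -234.23915211  373.88221089]
```

Two dowels, the flange and the knob's top dot agree: the knob axis is at (488,-310.7) with a yaw of about 22°. Next I descend 168 mm with a small correction.

```bash
python3 -m creep '[{"gripper":0,"delta_pos":[-0.4,20,0.8],"turn":-2.3},{"gripper":0,"delta_pos":[-0.4,45,0.8],"turn":-2.3},{"gripper":0,"delta_pos":[-0.4,70,0.8],"turn":-2.3},{"gripper":0,"delta_pos":[-0.4,95,0.8],"turn":-2.3},{"gripper":0,"delta_pos":[-0.4,120,0.8],"turn":-2.3},{"gripper":0,"delta_pos":[-0.4,140,0.8],"turn":-2.3},{"gripper":0,"delta_pos":[-0.4,155,0.8],"turn":-2.3},{"gripper":0,"delta_pos":[-0.4,163,0.8],"turn":-2.3},{"gripper":0,"delta_pos":[-0.4,168,0.8],"turn":-2.3},{"gripper":0,"delta_pos":[-0.4,168,0.8],"turn":-2.3}]'
python3 look.py 2
```

```text
t: 3.25
position: [487.6, -310.6, 135.1]
ee_rot: [[0.374, -0.001, 0.928], [-0.928, 0.001, 0.374], [-0.001, -1.0, -0.001]]
wrist_force: [-0.3, 0.3, 0.5]
width: 0.997
3.25 [ 487.58917656 -310.57921949  135.12223585] [[0.3738, -0.0011, 0.9275], [-0.9275, 0.0009, 0.3738], [-0.0013, -1.0, -0.0007]] [-0.3466439   0.34147889  0.53572078] 0.9974485805672564 [-39.5  18.3 105.2   0.   56.6 -61.4]
side knob_grip [([364.5, 230.9], 0.82, [486.2, -314.8, 80.0])]
side nest_left [([379.3, 266.0], 0.93, [463.3, -236.4, 40.0])]
side nest_right [([347.4, 234.7], 0.58, [516.5, -384.9, 40.0])]
top knob_grip []
top nest_left [([292.1, 294.2], 0.57, [460.4, -243.0, 40.0])]
top nest_right []
wrist knob_grip [([323.9, 330.0], 0.91, [488.3, -311.2, 80.0])]
wrist nest_left []
wrist nest_right []
```

View pics/wrist2.png

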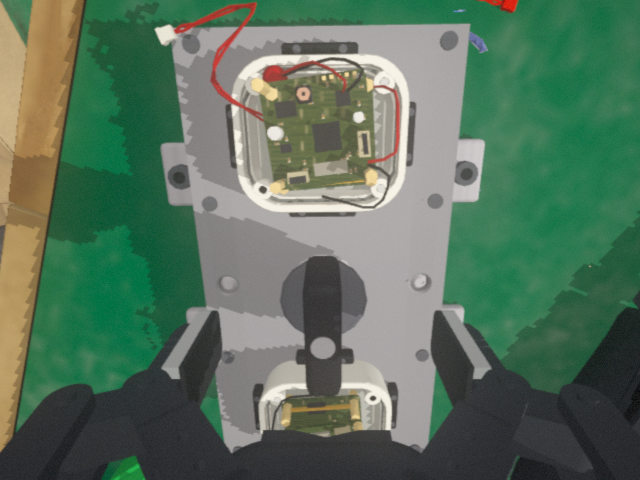

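View pics/side2.png

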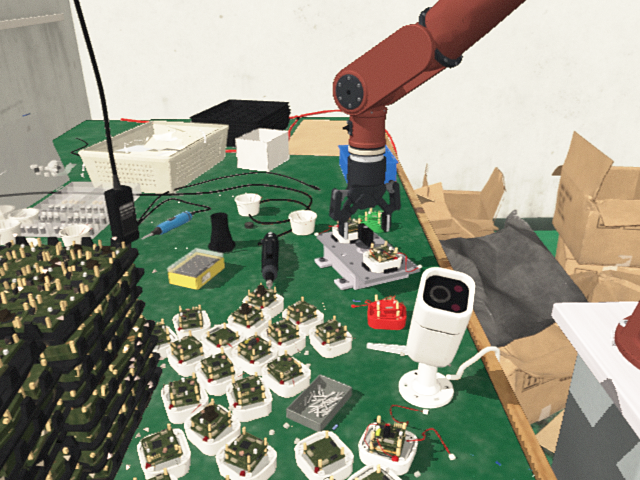

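The bar (column ~323, rows 256–395) lies between the open pads. I'll recheck yaw and centre from the dowels at (228,283) and (420,282).

```bash
python3 - <<'E'
from h import *
p=vision.camera('wrist')
g=cv2.cvtColor(p['pixels'],cv2.COLOR_RGB2GRAY)
def c(u,v):
    w=g[v-9:v+10,u-9:u+10].astype(float);print(w.max());m=(w>np.percentile(w,78));ys,xs=np.nonzero(m);return u-9+xs.mean(),v-9+ys.mean()
cv2.imwrite('pics/wz2.png',cv2.resize(cv2.cvtColor(p['pixels'],cv2.COLOR_RGB2BGR)[240:410,200:450],None,fx=3,fy=3,interpolation=cv2.INTER_CUBIC))
A=c(228,283);B=c(420,282);D=c(323,348);print(A,B,D)
a=atz(p,A,39);b=atz(p,B,39);print((a+b)/2,np.linalg.norm(a-b),np.degrees(np.arctan2(*(b-a)[[1,0]])),atz(p,D,92))
E
```

```text
164.0
201.0
158.0
(np.float64(227.67142857142858), np.float64(282.7857142857143)) (np.float64(420.6455696202532), np.float64(282.6835443037975)) (np.float64(322.82456140350877), np.float64(350.7368421052632))
[ 487.27379446 -309.72052869   39.        ] 96.35588694576467 22.030340952541184 [ 487.77579973 -311.48473638   92.        ]
```

View pics/wz2.png

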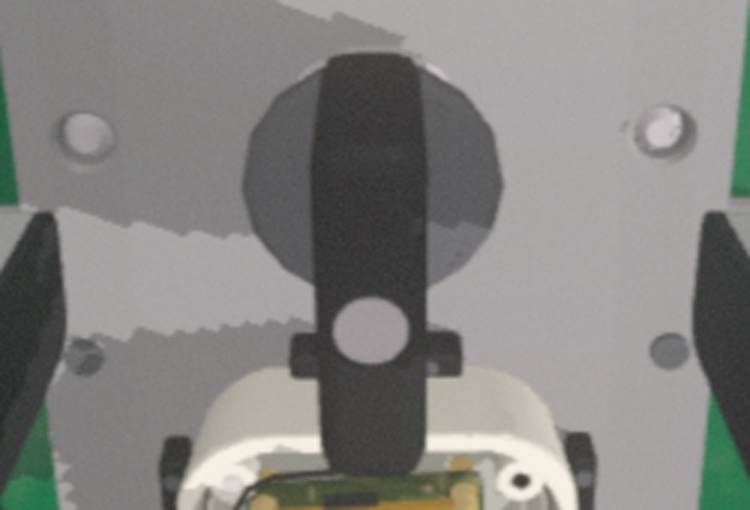

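Pose matches within 1 mm and 0.1°. Close.

```bash
python3 -m creep '[{"gripper":255,"delta_pos":[0,0,0],"turn":0},{"gripper":255,"delta_pos":[0,0,0],"turn":0},{"gripper":255,"delta_pos":[0,0,0],"turn":0},{"gripper":255,"delta_pos":[0,0,0],"turn":0},{"gripper":255,"delta_pos":[0,0,0],"turn":0},{"gripper":255,"delta_pos":[0,0,0],"turn":0},{"gripper":255,"delta_pos":[0,0,0],"turn":0},{"gripper":255,"delta_pos":[0,0,0],"turn":0},{"gripper":255,"delta_pos":[0,0,0],"turn":0},{"gripper":255,"delta_pos":[0,0,0],"turn":0}]' 80
python3 look.py 3
```

```text
t: 4.73
position: [487.6, -311.0, 136.1]
ee_rot: [[0.374, -0.001, 0.927], [-0.927, -0.0, 0.374], [-0.0, -1.0, -0.001]]
wrist_force: [-3.3, -0.4, 3.5]
width: 0.146
4.7333 [ 487.57863611 -310.95131133  136.12186363] [[0.3742, -0.0009, 0.9274], [-0.9274, -0.0002, 0.3742], [-0.0002, -1.0, -0.0009]] [-3.30969571 -0.44197562  3.50914544] 0.14647175472747573 [-39.5  18.2 105.1  -0.   56.7 -61.4]
side knob_grip [([362.6, 233.0], 0.62, [490.9, -304.6, 80.0])]
side nest_left [([379.0, 267.1], 0.63, [464.4, -231.9, 40.0])]
side nest_right [([346.1, 235.8], 0.72, [519.7, -379.2, 40.0]), ([365.2, 268.4], 0.23, [491.5, -227.6, 40.0])]
top knob_grip []
top nest_left [([293.8, 294.1], 0.85, [460.5, -246.3, 40.0]), ([179.6, 304.5], 0.26, [446.6, -24.8, 40.0])]
top nest_right []
wrist knob_grip [([329.6, 331.2], 0.87, [489.6, -310.1, 80.0])]
wrist nest_left []
wrist nest_right []
```

View pics/wrist3.png

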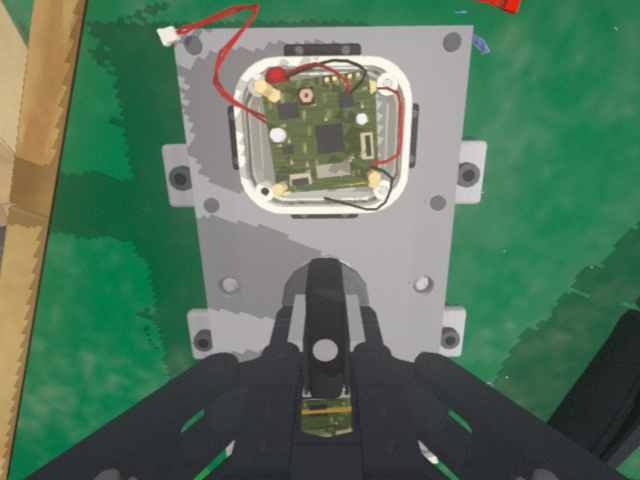

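```bash
python3 -m creep '[{"gripper":255,"delta_pos":[0,2,0],"turn":0},{"gripper":255,"delta_pos":[0,4,0],"turn":0},{"gripper":255,"delta_pos":[0,5,0],"turn":0},{"gripper":255,"delta_pos":[0,5,0],"turn":0}]' 
python3 -m creep '[{"gripper":255,"delta_pos":[0,1,0],"turn":0},{"gripper":255,"delta_pos":[0,2,0],"turn":0},{"gripper":255,"delta_pos":[0,3,0],"turn":0},{"gripper":255,"delta_pos":[0,3.5,0],"turn":0},{"gripper":255,"delta_pos":[0,3.5,0],"turn":0},{"gripper":255,"delta_pos":[0,3.5,0],"turn":0}]'
```

```text
t: 5.67
position: [487.7, -310.9, 131.0]
ee_rot: [[0.374, -0.001, 0.927], [-0.927, -0.0, 0.374], [-0.0, -1.0, -0.001]]
wrist_force: [-4.6, -0.8, 6.6]
width: 0.151
t: 6.17
position: [487.7, -311.0, 128.1]
ee_rot: [[0.374, -0.001, 0.927], [-0.927, -0.0, 0.374], [-0.0, -1.0, -0.001]]
wrist_force: [-5.8, -0.8, 7.6]
width: 0.149
```

```bash
python3 -m creep '[{"gripper":255,"delta_pos":[0,0.7,0],"turn":0},{"gripper":255,"delta_pos":[0,0.7,0],"turn":0}]' 
python3 - <<'E'
from h import *
w=[];z=[]
for i in range(6):
    s=telemetry.state();w.append(s['wrist_force']);z.append(s['position']);p=vision.camera('wrist')
save(p,'wrist4');print(np.mean(w,0),np.mean(z,0),np.std(z,0))
p=vision.camera('side');save(p,'side4')
c=cv2.cvtColor(p['pixels'],cv2.COLOR_RGB2BGR)[200:300,300:430];cv2.imwrite('pics/sz4.png',cv2.resize(c,None,fx=6,fy=6,interpolation=cv2.INTER_CUBIC))
E
```

```text
t: 6.33
position: [487.7, -311.0, 127.4]
ee_rot: [[0.374, -0.001, 0.927], [-0.927, -0.0, 0.374], [-0.0, -1.0, -0.001]]
wrist_force: [-6.7, -0.3, 8.6]
width: 0.152
[-6.47721793  0.18127915  8.55934333] [ 487.70389381 -310.96386889  127.41985916] [0.00926154 0.00788    0.02659201]
```

View pics/wrist4.png

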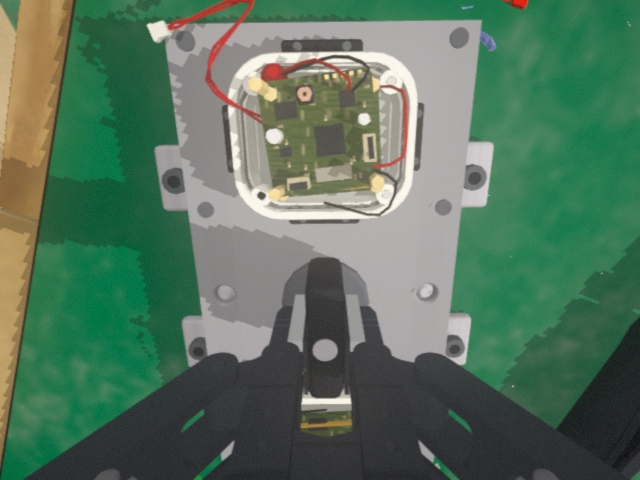

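View pics/sz4.png

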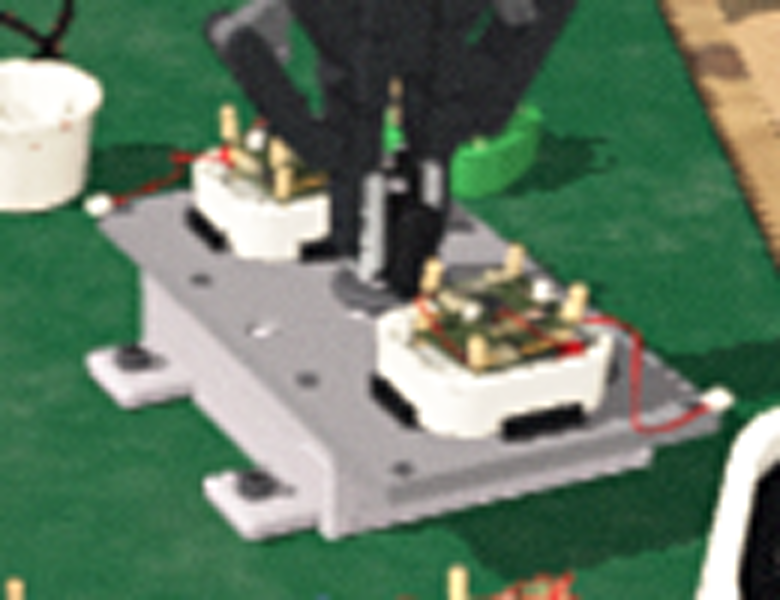

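The dot on the knob top stays at (326,350) in the wrist view, so the grip hasn't slipped. The knob is pressed about 8.7 mm and the carrier is still seated. Now I turn it anticlockwise.

```bash
python3 -m creep '[{"gripper":255,"delta_pos":[0,0,0],"turn":-2},{"gripper":255,"delta_pos":[0,0,0],"turn":-5},{"gripper":255,"delta_pos":[0,0,0],"turn":-9},{"gripper":255,"delta_pos":[0,0,0],"turn":-12},{"gripper":255,"delta_pos":[0,0,0],"turn":-15},{"gripper":255,"delta_pos":[0,0,0],"turn":-15}]'
python3 - <<'E'
from h import *
s=telemetry.state();print(s['wrist_force'],s['ft_torque'])
p=vision.camera('wrist');save(p,'wrist5')
E
```

```text
t: 7.18
position: [487.9, -310.8, 127.5]
ee_rot: [[0.602, -0.0, 0.798], [-0.798, 0.0, 0.602], [-0.001, -1.0, 0.0]]
wrist_force: [-6.0, 0.6, 7.9]
width: 0.149
[-6.0117095   0.64798698  7.91157897] [0.11518841 1.04181544 0.01104321]
```

View pics/wrist5.png

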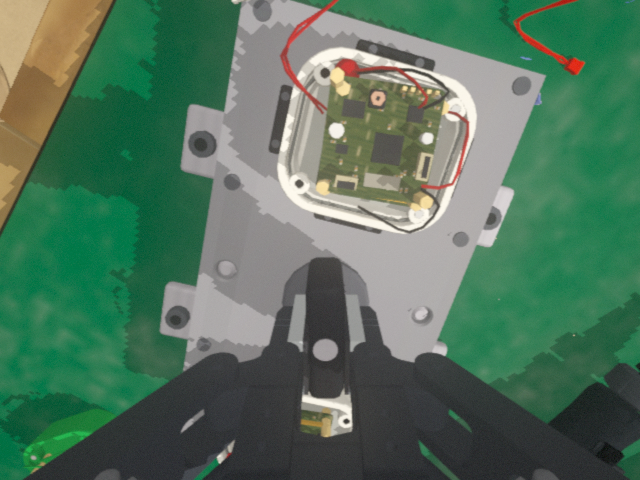

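The bar turns with the tool and the carrier stays put, with no resisting moment. I'll carry on to the stop.

```bash
python3 -m creep '[{"gripper":255,"delta_pos":[0,0,0],"turn":-4},{"gripper":255,"delta_pos":[0,0,0],"turn":-9},{"gripper":255,"delta_pos":[0,0,0],"turn":-14},{"gripper":255,"delta_pos":[0,0,0],"turn":-19},{"gripper":255,"delta_pos":[0,0,0],"turn":-24},{"gripper":255,"delta_pos":[0,0,0],"turn":-29},{"gripper":255,"delta_pos":[0,0,0],"turn":-34},{"gripper":255,"delta_pos":[0,0,0],"turn":-39},{"gripper":255,"delta_pos":[0,0,0],"turn":-44},{"gripper":255,"delta_pos":[0,0,0],"turn":-48}]'
python3 -c "
from h import *
s=telemetry.state();print(s['wrist_force'],s['ft_torque'],s['joint_pos'])"
python3 -m creep '[{"gripper":255,"delta_pos":[0,0,0],"turn":-2},{"gripper":255,"delta_pos":[0,0,0],"turn":-4},{"gripper":255,"delta_pos":[0,0,0],"turn":-5.5},{"gripper":255,"delta_pos":[0,0,0],"turn":-6.5},{"gripper":255,"delta_pos":[0,0,0],"turn":-6.5}]'
python3 -c "
from h import *
s=telemetry.state();print(s['wrist_force'],s['ft_torque'],s['joint_pos'])
p=vision.camera('wrist');save(p,'wrist6')"
```

```text
t: 8.07
position: [488.2, -310.0, 127.4]
ee_rot: [[0.996, 0.0, 0.085], [-0.085, 0.002, 0.996], [0.0, -1.0, 0.002]]
wrist_force: [-4.4, 2.6, 9.3]
width: 0.148
[-4.4060448   2.62666923  9.32929689] [ 0.52997032  0.84828461 -0.02421527] [ -39.41155971   19.01017246  105.26951605    0.13949006   55.79195825
 -124.59972278]
t: 8.48
position: [488.2, -309.9, 127.4]
ee_rot: [[1.0, 0.0, -0.024], [0.024, 0.003, 1.0], [0.0, -1.0, 0.003]]
wrist_force: [-4.6, 2.0, 8.6]
width: 0.148
[-4.56469785  2.00346358  8.61124471] [ 0.56126657  0.84392037 -0.03204894] [ -39.40416767   19.00771503  105.27341816    0.14997239   55.79840673
 -130.89170012]
```

View pics/wrist6.png

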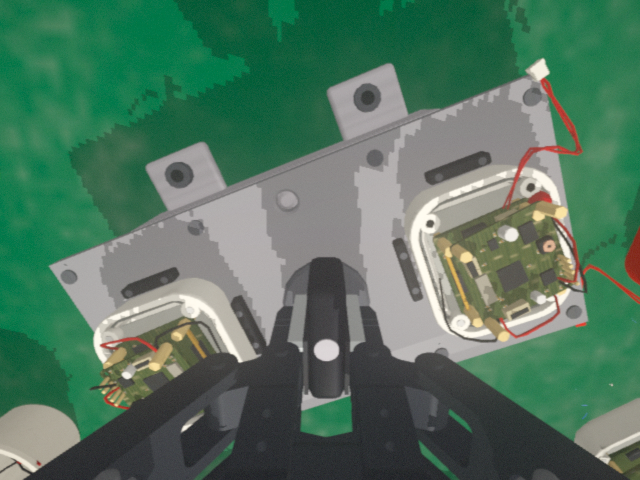

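```bash
python3 -m creep '[{"gripper":255,"delta_pos":[0,0,0],"turn":-1},{"gripper":255,"delta_pos":[0,0,0],"turn":-2},{"gripper":255,"delta_pos":[0,0,0],"turn":-2.5},{"gripper":255,"delta_pos":[0,0,0],"turn":-2.5}]'
python3 -c "
from h import *
s=telemetry.state();print(s['wrist_force'],s['ft_torque'],s['joint_pos'])
p=vision.camera('wrist');save(p,'wrist7')
i=cv2.cvtColor(p['pixels'],cv2.COLOR_RGB2BGR);cv2.imwrite('pics/wz7.png',cv2.resize(i[240:420,240:420],None,fx=3,fy=3))"
```

```text
t: 8.87
position: [488.5, -310.0, 127.5]
ee_rot: [[0.998, 0.001, -0.065], [0.065, 0.003, 0.998], [0.002, -1.0, 0.003]]
wrist_force: [-3.2, 1.7, 8.1]
width: 0.148
[-3.16012958  1.74604737  8.14584837] [ 0.51793673  0.81393812 -0.55455291] [ -39.41954101   19.00905415  105.2565335     0.20077137   55.77233419
 -133.28266105]
```

View pics/wz7.png

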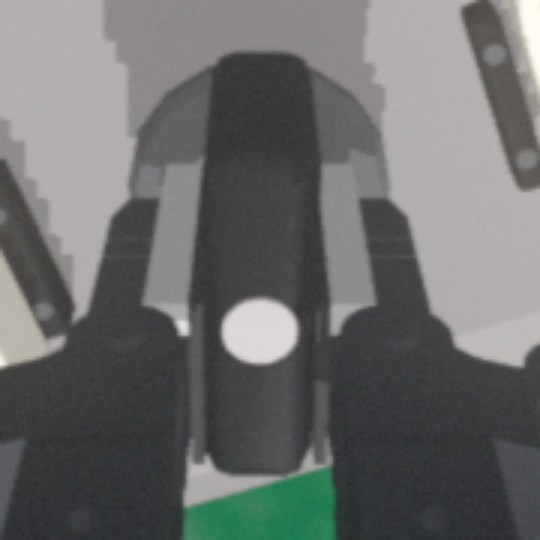

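The stop is reached, with a reaction moment of −0.55 N m. I'll let the knob up while holding it against the stop.

```bash
python3 -m creep '[{"gripper":255,"delta_pos":[0,-1.5,0],"turn":0},{"gripper":255,"delta_pos":[0,-3,0],"turn":0},{"gripper":255,"delta_pos":[0,-4.5,0],"turn":0},{"gripper":255,"delta_pos":[0,-6,0],"turn":0},{"gripper":255,"delta_pos":[0,-7.5,0],"turn":0},{"gripper":255,"delta_pos":[0,-8.7,0],"turn":0},{"gripper":255,"delta_pos":[0,-8.7,0],"turn":0}]'
python3 -c "
from h import *
s=telemetry.state();print(s['wrist_force'],s['ft_torque'])"
python3 -m creep '[{"gripper":255,"delta_pos":[0,-0.5,0],"turn":0.5},{"gripper":255,"delta_pos":[0,-1,0],"turn":1},{"gripper":255,"delta_pos":[0,-1.5,0],"turn":1.3},{"gripper":255,"delta_pos":[0,-1.5,0],"turn":1.3}]'
python3 -c "
from h import *
s=telemetry.state();print(s['wrist_force'],s['ft_torque'])
p=vision.camera('wrist');save(p,'wrist8')"
```

```text
t: 9.5
position: [488.4, -310.0, 135.6]
ee_rot: [[0.998, 0.001, -0.066], [0.066, 0.002, 0.998], [0.002, -1.0, 0.002]]
wrist_force: [-1.4, 2.9, 3.8]
width: 0.151
[-1.38866535  2.85221527  3.79912244] [ 0.57280814  0.39953496 -0.58474185]
t: 9.83
position: [488.4, -310.0, 136.8]
ee_rot: [[0.999, 0.001, -0.046], [0.046, 0.002, 0.999], [0.001, -1.0, 0.001]]
wrist_force: [0.2, 4.8, 4.3]
width: 0.147
[0.20088359 4.78129236 4.34557058] [ 1.04117216 -0.04300113 -0.21467791]
```

View pics/wrist8.png

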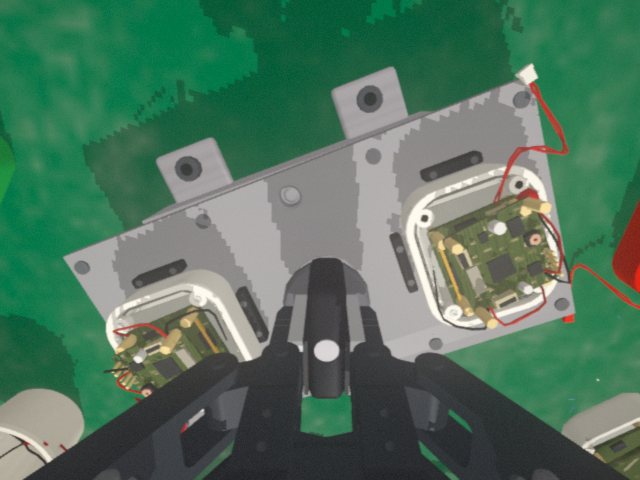

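Knob is up. There's a small sideways load (Fy 4.8 N), so I'll relieve it before lifting.

```bash
python3 -m creep '[{"gripper":255,"delta_pos":[0,-0.5,0.3],"turn":0},{"gripper":255,"delta_pos":[0,-0.5,0.3],"turn":0}]'
python3 -c "
from h import *
s=telemetry.state();print(s['wrist_force'],s['ft_torque'])"
python3 -m creep '[{"gripper":255,"delta_pos":[0,-0.3,0.3],"turn":0},{"gripper":255,"delta_pos":[0,-0.3,0.3],"turn":0}]'
python3 -c "
from h import *
s=telemetry.state();print(s['wrist_force'],s['ft_torque'])"
```

```text
t: 10.05
position: [488.3, -310.0, 137.4]
ee_rot: [[0.999, 0.001, -0.046], [0.046, 0.001, 0.999], [0.001, -1.0, 0.001]]
wrist_force: [0.5, 5.4, 2.6]
width: 0.147
[0.51531407 5.39746878 2.59916659] [ 1.05542064 -0.17548674 -0.20964448]
t: 10.22
position: [488.3, -309.9, 137.7]
ee_rot: [[0.999, 0.001, -0.046], [0.046, 0.0, 0.999], [0.001, -1.0, 0.0]]
wrist_force: [1.4, 4.7, 2.9]
width: 0.147
[1.44270126 4.65132642 2.91317686] [ 1.06027764 -0.20849641 -0.20054576]
```

```bash
python3 -m creep '[{"gripper":255,"delta_pos":[0,-0.5,0.2],"turn":0},{"gripper":255,"delta_pos":[0,-1,0.2],"turn":0},{"gripper":255,"delta_pos":[0,-1.5,0.2],"turn":0},{"gripper":255,"delta_pos":[0,-2,0.2],"turn":0},{"gripper":255,"delta_pos":[0,-2.5,0.2],"turn":0},{"gripper":255,"delta_pos":[0,-3,0.2],"turn":0},{"gripper":255,"delta_pos":[0,-3,0.2],"turn":0}]'
python3 -c "
from h import *
s=telemetry.state();print(s['wrist_force'],s['ft_torque'])
p=vision.camera('side');c=cv2.cvtColor(p['pixels'],cv2.COLOR_RGB2BGR)[200:300,300:430];cv2.imwrite('pics/sz9.png',cv2.resize(c,None,fx=6,fy=6,interpolation=cv2.INTER_CUBIC))"
```

```text
t: 10.8
position: [487.1, -310.0, 139.4]
ee_rot: [[0.999, -0.002, -0.046], [0.046, 0.0, 0.999], [-0.002, -1.0, 0.0]]
wrist_force: [2.5, -0.0, -9.3]
width: 0.15
[ 2.53334193 -0.04874886 -9.29760657] [ 0.07867521 -0.44284539 -0.08506228]
```

View pics/sz9.png

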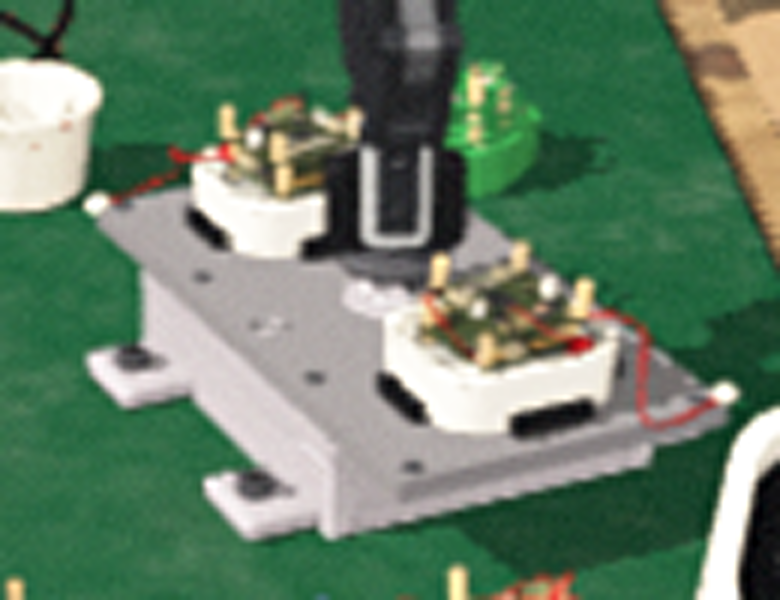

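The lift force reads −9 N, slightly more than the 6 N weight, and x has drifted by 1 mm. I'll check for tilt before going on.

```bash
cat > tilt.py <<'E'
from h import *
import sys
ref=cv2.cvtColor(cv2.imread('pics/side4.png'),cv2.COLOR_BGR2GRAY)
p=vision.camera('side');save(p,'side'+sys.argv[1]);g=cv2.cvtColor(p['pixels'],cv2.COLOR_RGB2GRAY)
for n,(u0,v0,u1,v1) in dict(camL=(362,242,404,274),camR=(330,217,356,245),cornL=(355,270,385,290),cornR=(312,228,332,246),base=(312,255,352,292),connL=(402,258,424,276)).items():
    t=ref[v0:v1,u0:u1];W=14;s=g[v0-W:v1+W,u0-W:u1+W]
    up=lambda a:cv2.resize(a,None,fx=5,fy=5,interpolation=cv2.INTER_CUBIC)
    r=cv2.matchTemplate(up(s),up(t),cv2.TM_CCOEFF_NORMED);_,m,_,l=cv2.minMaxLoc(r)
    print(n,round(m,3),np.array(l)/5-W)
for X in [[460,-243,60],[515,-378,60]]:
    print('px/mm x,y,z',[(proj(p,np.array(X)+10*e)-proj(p,X)).round(2)/10 for e in np.eye(3)])
p=vision.camera('wrist');save(p,'wrist'+sys.argv[1])
s=telemetry.state();print(s['position'],s['wrist_force'],s['ft_torque'])
E
python3 tilt.py 10
```

```text
camL 0.956 [ 1.2 -0.8]
camR 0.921 [-0.2 -0.4]
cornL 0.979 [ 1.6 -0.4]
cornR 0.987 [-0.2 -0.2]
base 0.995 [0. 0.]
connL 0.953 [ 1. -1.]
px/mm x,y,z [array([-0.515,  0.009]), array([0.06 , 0.234]), array([ 0.019, -0.463])]
px/mm x,y,z [array([-0.463,  0.008]), array([0.028, 0.189]), array([ 0.005, -0.425])]
[ 487.15914352 -309.98690342  139.99217463] [ 0.78066125 -0.02979129 -8.36586844] [ 0.04925725 -0.30540624 -0.14709031]
```

View pics/wrist10.png

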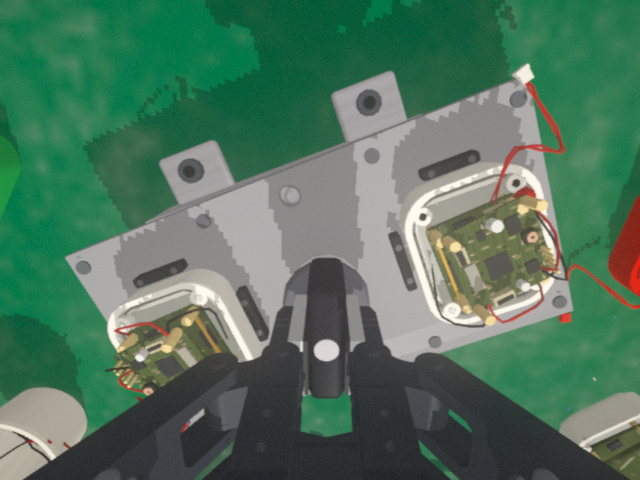

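The carrier has yawed about 1° within the dowel play because of my leftover stop torque; tilt is only about 0.3°. I'll back off that torque and continue up slowly.

```bash
python3 -m creep '[{"gripper":255,"delta_pos":[0,0,0],"turn":0.5},{"gripper":255,"delta_pos":[0,0,0],"turn":0.9},{"gripper":255,"delta_pos":[0,0,0],"turn":0.9}]'
python3 tilt.py 11
```

```text
t: 11.2
position: [487.5, -310.2, 140.9]
ee_rot: [[1.0, -0.001, -0.031], [0.031, -0.0, 1.0], [-0.001, -1.0, -0.0]]
wrist_force: [-0.5, 0.9, -6.4]
width: 0.151
camL 0.951 [ 0.8 -1.4]
camR 0.912 [-0.2 -1.2]
cornL 0.948 [ 1.  -0.6]
cornR 0.978 [ 0. -1.]
base 0.992 [0. 0.]
connL 0.926 [ 0.8 -1.4]
px/mm x,y,z [array([-0.515,  0.009]), array([0.06 , 0.234]), array([ 0.019, -0.463])]
px/mm x,y,z [array([-0.463,  0.008]), array([0.028, 0.189]), array([ 0.005, -0.425])]
[ 487.58703851 -310.14841687  140.91013834] [-1.27989144 -0.62151585 -6.19484047] [0.12958402 0.04463627 0.01321819]
```

It's free now: Fz −6.2 N, moments near zero, both ends up about 2.8 mm. Continue straight up.

```bash
python3 -m creep '[{"gripper":255,"delta_pos":[0,-0.8,0],"turn":0},{"gripper":255,"delta_pos":[0,-1.6,0],"turn":0},{"gripper":255,"delta_pos":[0,-2.4,0],"turn":0},{"gripper":255,"delta_pos":[0,-3.2,0],"turn":0},{"gripper":255,"delta_pos":[0,-4,0],"turn":0},{"gripper":255,"delta_pos":[0,-5,0],"turn":0},{"gripper":255,"delta_pos":[0,-6,0],"turn":0},{"gripper":255,"delta_pos":[0,-7,0],"turn":0},{"gripper":255,"delta_pos":[0,-8,0],"turn":0},{"gripper":255,"delta_pos":[0,-9,0],"turn":0}]'
python3 tilt.py 12
```

```text
t: 12.13
position: [487.9, -310.0, 149.8]
ee_rot: [[1.0, 0.0, -0.031], [0.031, -0.0, 1.0], [0.0, -1.0, -0.0]]
wrist_force: [0.6, 1.4, -6.4]
width: 0.147
camL 0.953 [ 0.6 -5.4]
camR 0.909 [-0.4 -5. ]
cornL 0.784 [0. 0.]
cornR 0.894 [ 0.  -4.8]
base 0.979 [0. 0.]
connL 0.726 [ 0.8 -5.6]
px/mm x,y,z [array([-0.515,  0.009]), array([0.06 , 0.234]), array([ 0.019, -0.463])]
px/mm x,y,z [array([-0.463,  0.008]), array([0.028, 0.189]), array([ 0.005, -0.425])]
[ 487.99072116 -310.12711523  149.99183624] [ 0.26143255  0.57173907 -5.98238222] [-0.03248578 -0.04797666 -0.01214027]
```

Both ends are up 11.7 mm, level and clear of the dowels. Raise gently by the remaining ~88 mm.

```bash
python3 -m creep '[{"gripper":255,"delta_pos":[0,-1.5,0],"turn":0},{"gripper":255,"delta_pos":[0,-4,0],"turn":0},{"gripper":255,"delta_pos":[0,-8,0],"turn":0},{"gripper":255,"delta_pos":[0,-13,0],"turn":0},{"gripper":255,"delta_pos":[0,-18,0],"turn":0},{"gripper":255,"delta_pos":[0,-23,0],"turn":0},{"gripper":255,"delta_pos":[0,-28,0],"turn":0},{"gripper":255,"delta_pos":[0,-33,0],"turn":0},{"gripper":255,"delta_pos":[0,-38,0],"turn":0},{"gripper":255,"delta_pos":[0,-43,0],"turn":0}]'
python3 -m creep '[{"gripper":255,"delta_pos":[0,-5,0],"turn":0},{"gripper":255,"delta_pos":[0,-10,0],"turn":0},{"gripper":255,"delta_pos":[0,-15,0],"turn":0},{"gripper":255,"delta_pos":[0,-20,0],"turn":0},{"gripper":255,"delta_pos":[0,-25,0],"turn":0},{"gripper":255,"delta_pos":[0,-30,0],"turn":0},{"gripper":255,"delta_pos":[0,-35,0],"turn":0},{"gripper":255,"delta_pos":[0,-39,0],"turn":0},{"gripper":255,"delta_pos":[0,-42.5,0],"turn":0},{"gripper":255,"delta_pos":[0,-44.5,0],"turn":0}]'
python3 -m creep '[{"gripper":255,"delta_pos":[0,-0.5,0],"turn":0},{"gripper":255,"delta_pos":[0,-0.5,0],"turn":0},{"gripper":255,"delta_pos":[0,-0.5,0],"turn":0},{"gripper":255,"delta_pos":[0,-0.5,0],"turn":0},{"gripper":255,"delta_pos":[0,-0.5,0],"turn":0},{"gripper":255,"delta_pos":[0,-0.5,0],"turn":0}]'
python3 look.py 13; python3 tilt.py 14
```

```text
t: 13.07
position: [487.9, -310.0, 193.3]
ee_rot: [[1.0, 0.0, -0.031], [0.031, -0.0, 1.0], [0.0, -1.0, -0.0]]
wrist_force: [-0.2, 0.2, -6.3]
width: 0.15
t: 13.9
position: [488.0, -310.1, 237.9]
ee_rot: [[1.0, 0.001, -0.031], [0.031, -0.0, 1.0], [0.001, -1.0, -0.001]]
wrist_force: [-0.5, -0.6, -5.8]
width: 0.152
t: 14.4
position: [487.7, -309.9, 237.4]
ee_rot: [[1.0, -0.0, -0.031], [0.031, 0.0, 1.0], [-0.0, -1.0, 0.0]]
wrist_force: [0.2, -0.8, -6.8]
width: 0.151
14.4 [ 487.72131304 -309.90835894  237.3911608 ] [[0.9995, -0.0005, -0.0306], [0.0306, 0.0004, 0.9995], [-0.0005, -1.0, 0.0004]] [ 0.16374883 -0.82083847 -6.77065075] 0.1512398219410668 [ -39.4   10.5  102.2   -0.    67.3 -131.1]
side knob_grip [([363.7, 187.8], 0.76, [465.5, -573.5, 80.0])]
side nest_left [([384.1, 220.3], 0.74, [427.0, -461.4, 40.0])]
side nest_right [([347.2, 194.5], 0.68, [502.2, -635.6, 40.0])]
top knob_grip []
top nest_left []
top nest_right []
wrist knob_grip [([328.4, 329.3], 0.79, [551.7, -307.4, 80.0])]
wrist nest_left []
wrist nest_right []
camL 0.325 [-6.  -0.8]
camR 0.472 [-13.4  10. ]
cornL 0.816 [-0.4 -0.2]
cornR 0.663 [ 3.2 10.6]
base 0.968 [0. 0.]
connL 0.481 [-12.   -4.2]
px/mm x,y,z [array([-0.515,  0.009]), array([0.06 , 0.234]), array([ 0.019, -0.463])]
px/mm x,y,z [array([-0.463,  0.008]), array([0.028, 0.189]), array([ 0.005, -0.425])]
[ 487.85605455 -310.00737282  237.71940202] [-0.61760096  0.72460366 -7.4634851 ] [-0.03465665 -0.04347097 -0.0070499 ]
```

View pics/side13.png

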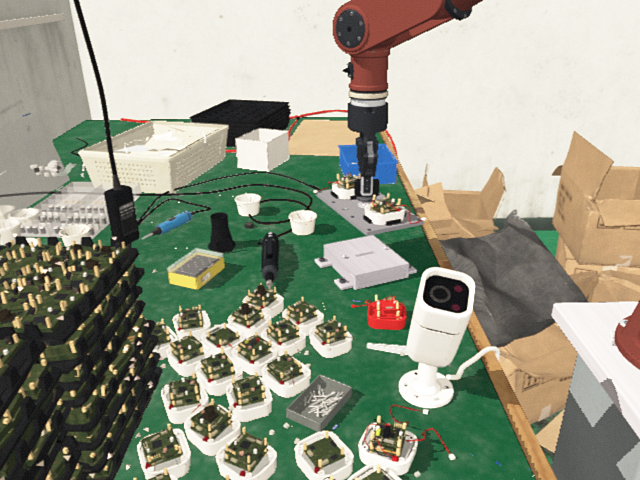

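View pics/wrist13.png

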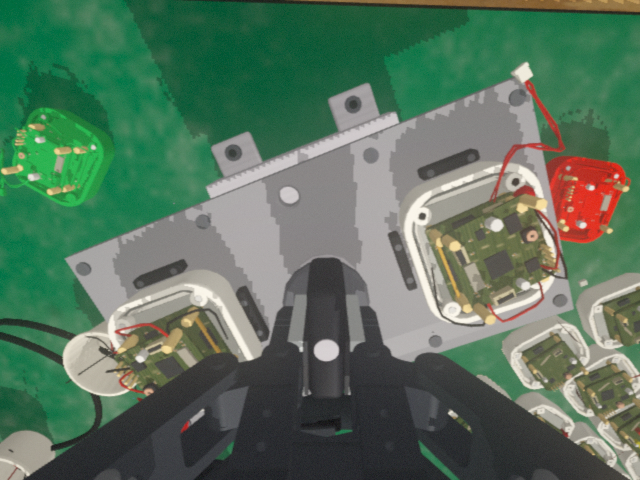

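View pics/top13.png

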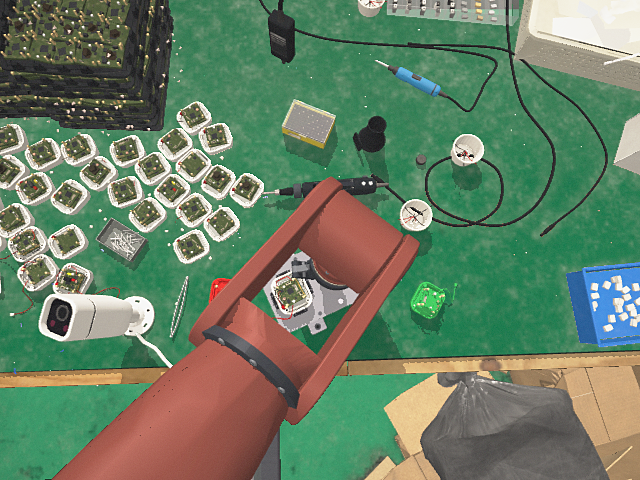

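The side view shows the carrier level in the air at (370,205), with the bare base at (367,262). The wrist view has both camera backs in their nests, with the dot still at (326,350). In the top view the cup (416,215), screwdriver and tweezers haven't moved. I'm handing in.

```bash
python3 -c "
from h import *
print(env.job_done()); s=telemetry.state();print(s['t'],s['position'],s['wrist_force'])"
```

```text
the job is handed in; nothing more can be done
None
the job is handed in; nothing more can be done
```

The carrier is off the base and the gripper is holding it by its knob, steady and level, about 99–100 mm up. I handed the job in at about 14.6 s.

**What I did:** I gripped the knob bar at 80 N, pressed it about 8.7 mm and turned it anticlockwise until the stop pushed back (−0.55 N m). I then let it up against the stop and lifted straight off.

**Last checks:**
- **Load:** the wrist carries about 6–7 N, which matches the laden weight, and moments are near zero.
- **Level:** at 12 mm up, both ends had risen equally, and the carrier has not moved in the wrist view since. The side-view check that compares the two ends no longer worked at the final height.
- **Surroundings:** both camera backs are in their nests. The screwdriver, tweezers, cup and the red and green look-alikes look unmoved.

**One hitch:** in the first few millimetres of lift, leftover stop torque yawed the carrier about 1° against the dowels, with about 9 N on the wrist and 0.3° of tilt. I backed the turn off slightly and it came free.

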